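# Tally the tomato and turn its check dish

## Robot

A 6-joint arm with a two-finger parallel gripper is mounted at the origin on the work surface. World frame = base frame: x ahead of the robot, y to its left, z up, the work surface at z = 0. Lengths are in m, angles in rad, forces in N, time in s.
With the tool pointing down it reaches from about 0.325 to 0.85 m from the base axis. Payload 4.4 kg.
Tool frame: the origin (TCP) lies at the very end of the fingers, on their centre line; the grasp point (between the pads) lies 19 mm behind it; y points along the fingers, z is the direction in which the jaws open and shut, and the axes are right-handed (so a half turn about y gives the same grasp; the last joint's range is limited). The gripper opens to 94 mm and grips with 3 to 60 N. Pads are 16 mm wide; open, the fingers measure 119 mm over their backs; the gripper's body (75 mm by 177 mm) begins 78 mm behind the grasp point.
Start: joints at [-0.15, 0.207, 1.542, -0, 1.393, -0.15], TCP at [0.575, -0, 0.205] pointing down, gripper open.
Joint ranges: [-2.73, 2.73], [-0.86, 2.22], [0.23, 2.46], [-1.11, 4.25], [0.08, 2.63], [-2.82, 2.82]. Speed limits (rad/s): [2.79, 2.79, 3.14, 3.14, 3.14, 3.14].

## Interface

Orientations are given as a rotation vector (axis times angle).
In Python, from station import r, capture, calibration, job gives the robot as it stands.
- The arm moves only by the tool drive_tool, never from a script. Its argument "rows" is a list of rows, each a list of 3 entries, a list of its own where there are three numbers: the shift along the tool's x, y, z in cm, then the turn, a rotation vector about the tool's x, y, z in degrees, then the opening, from 0 (shut) to 1 (fully open). A call has 1 to 10 rows; each row is the pose to reach, as a shift and turn from the pose commanded when the call began, along the tool's axes at that moment; what a row does not reach only later rows make up. A row lasts 1/12 s, in which the tool goes at most 41.7 mm and 7.16 degrees, less where a joint would pass 70% of its speed; a pose out of reach is approached as far as the arm can. A call with a gripper value outside its range is refused whole. The fingers move at their own pace and stop on an object; "force" is the grip in N (left out, the last holds). Time passes only in rows, so rows that repeat a pose let the fingers close. It gives the time, the measured TCP pose, the force and the opening at its end, in the units of the state.
- r.get_state(): the state, without advancing time (a new reading comes with each control period).
- capture(name): name is "scene" or "side" or "wrist"; returns the picture (420x560x3 uint8, red, green, blue); there is no depth.
- calibration(name): a dict with "fx", "fy", "cx", "cy" (pixels), "eye" and "orientation" of the camera in the world. Camera axes: x right, y down, z forward; pixel columns grow to the right and rows downward; lengths in m; the calibration is good to about 2 mm. A picture is of the moment at which its call begins: read the wrist's pose just before it. calibration takes no time and is no camera call; for the wrist camera it gives the pose at the moment of the call.
- job.close_job(): hands the job in, once; it reports no verdict.
The state is a dict: "time": time; "q": joint angles; "qvel": joint speeds; "effort": joint torques, N m; "eef_pos": TCP position; "eef_rot": TCP orientation; "wrist_force": force on the tool from outside, world axes, zero at the start; "moment": the same for the moment, N m; "width": opening from 0.0 (shut) to 1.0 (fully open).
Only numpy, scipy, OpenCV 4.12 (cv2) and the standard library are available. Lean on these libraries where they do the work, as an engineer would, in place of code of your own. Each camera call takes 0.05 s, during which the arm holds its last target. There are 200 camera calls.

## Task

Count the tomato: swing the blue tally counter's red-knobbed lever all the way to its stop and let it spring back. Then lift the white dish by its arched handle straight up off the round board and, once clear, turn it a quarter turn, level and slowly so that the loose tomato stays in the middle, until its yellow tab is right above the green disc. Finish still holding it there, still and level over the middle of the board and about 8 cm above it; never touch the tomato, and leave the can, jar and box where they are.

Things in the scene. Friction and masses are not known exactly. Their poses are not given: they have to be found in the camera images.
- board: Round wooden check board, 310 mm across, 12 mm thick, fixed. Origin at the centre of its underside (table level); z up. The dish starts within 12 mm of its centre. A black start bar lies along its -x; the green and red discs along its +y and -y (which is which varies), all 118 mm from the centre.
- seat (a point): Centre of the board's upper face (a ring 104 mm across is drawn round it), where the dish's foot stands (height 12 mm above the table).
- start_mark (a point): Middle of the black start bar (30 x 10 mm) drawn on the board's upper face, 118 mm from the seat; the dish's yellow tab starts roughly above it (within about 0.2 rad).
- green_disc: Fixed green disc, 40 mm across, 3 mm thick, on the board, a quarter turn from the start bar, to one side or the other. Origin at the centre of its underside (12 mm above the table). The tab must finish above it.
- red_disc: Fixed red disc, same size, on the opposite side of the board; the wrong side.
- dish: Loose white dish, 196 mm across, 40 mm high, foot 84 mm across, about 0.32 kg. Inside a shallow funnel: slopes 10 degrees down to the centre (10 mm above the underside), with a steep rim. A rigid 8 mm steel arch spans it from its +y to -y rim; top bar along y, 135 mm above the underside. A yellow tab sticks out on its -x side to 126 mm from the centre. Origin: centre of the underside, z up.
- dish_grip (a point): Centre of the black rubber sleeve in the middle of the arch's bar, 135 mm above the dish's underside, straight above its centre: 70 mm long (along the dish's y), 20 mm wide (along the dish's x: close the fingers along this), 18 mm high. The tomato's top is about 55 mm below the sleeve's underside.
- tab_tip (a point): Point on the top of the yellow tab, 118 mm from the dish's axis on its -x side, 40 mm above the underside.
- dish_middle (a point): Point on the dish's axis 40.5 mm above its underside: where the tomato's centre lies when it rests in the middle.
- tomato_center (a point): Centre of the loose round red tomato, 60 mm across, 0.11 kg, lying free in the middle of the dish; it rolls if the dish is tilted or jerked.
- tally: Blue desk tally counter, fixed to the table: housing 75 (x) x 120 (y) x 55 mm high; origin at the centre of its underside; its window looks to its -x. The lever's vertical pivot stands at x = +12 mm, y = 0 in its frame; a flat steel arm (top 68 mm above the table) sweeps over the top of the housing and ends beyond its front.
- advance_lever (a joint): Angle of the sprung lever about its vertical pivot: 0 at home, 1.0 rad at its stop, growing counterclockwise seen from above. At home the arm points from the pivot 0.5 rad to the +y side of the housing's -x direction, at the stop 0.5 rad to the -y side. The spring pulls it home: about 1 N at the knob when home, 3 N at the stop.
- lever_knob (a point): On the axis of the upright red knob at the lever's end, 75 mm from the pivot: a pin 14 mm across whose top is 108 mm above the table; this point lies 94 mm above the table. It moves with the lever.
- soup_can: Loose can with yellow label, 68 mm across, 100 mm high; bystander. Origin at the centre of its underside.
- sauce_jar: Loose amber jar with red cap, 68 mm across, 110 mm high; bystander. Origin at the centre of its underside.
- cracker_box: Loose orange box 60 x 130 x 90 mm high; bystander. Origin at the centre of its underside.
- tomato: The same tomato; its origin lies on its surface (30 mm from its centre) and turns with it, so use tomato_center.
There are look-alikes about, which are no part of the job. Several things look just like the tally: the one meant starts farthest from the robot's base.

How it is judged:
On the way, in this order (a step that is already met when the one before it is completed fails the run):
1. the tally lever is swung to its stop (value of joint advance_lever above 0.93 rad), for 0.1 s.
2. the lever has sprung back home (value of joint advance_lever below 0.08 rad), for 0.1 s.
3. the dish is lifted clear of the board, its tab still on the start side (height (world z) of dish above 0.035 m and horizontal distance between tab_tip and start_mark below 0.065 m and contact force between dish and board below 0.05 N), for 0.1 s.
At the end, for the whole second after the job is handed in: Fingers hold the dish still, off the board: underside 40-150 mm above it, axis within 30 mm of the seat centre, tilt under 0.10 rad, tab point within 22 mm (from above) of the green disc centre, tomato within 15 mm of the dish middle, lever home (below 0.08 rad) (height (world z) of dish between 0.052 and 0.162 m and horizontal distance between dish and seat below 0.03 m and horizontal distance between tab_tip and green_disc below 0.022 m and angle between dish's own z axis and vertical below 0.1 rad and distance between tomato_center and dish_middle below 0.015 m and linear speed of dish below 0.02 m/s and angular speed of dish below 0.1 rad/s and contact force between the fingers and dish above 1 N and contact force between dish and board below 0.05 N and value of joint advance_lever below 0.08 rad); the arm keeps its last pose, push and grip.
It fails at once if the tomato rolls more than 30 mm from the middle of the dish (distance between tomato_center and dish_middle above 0.03 m).
It fails at once if the dish is tilted more than 0.2 rad (angle between dish's own z axis and vertical above 0.2 rad).
It fails at once if the robot touches the tomato (contact force between any of the arm, the fingers and tomato above 0.3 N).
It fails at once if the can, jar or box is moved or tipped (distance of any of soup_can, sauce_jar, cracker_box from where it was at the start of the episode above 0.02 m or angle between any of soup_can, sauce_jar, cracker_box's own z axis and vertical above 0.2 rad).
It also fails if it takes over 59 s, if anything falls off the work surface, if the arm or the gripper's body presses on something with over 40 N, if the wrist force passes 120 N, or if a joint passes its speed limit or range.

## Working session

There is one attempt and no reset: what is moved stays moved. The work goes in short steps, Python scripts to look and compute and a tool call to move; the robot and the scene stay as the last step left them, time stands still between calls to the robot, and variables do not carry over. Pictures are saved under pics/ and viewed, about 8 in all and at most 12, crops included, and the job is handed in when it is done.

Besides the shell and the picture viewer there is one more tool, called after ">>>" as a command line: name --argument value ..., lists and objects as JSON in quotes. drive_tool: Moves the arm, as the interface text tells. Its arguments: {"type":"object","properties":{"rows":{"type":"array"},"force":{"type":"number"}},"required":["rows"]}

```bash
mkdir -p pics
cat > h.py <<'E'
import numpy as np, cv2
from scipy.spatial.transform import Rotation as R
from station import r, capture, calibration, job
def rot(o):
    o=np.array(o,float)
    return o if o.shape==(3,3) else (R.from_rotvec(o).as_matrix() if o.size==3 else R.from_quat(o).as_matrix())
def pt(c,u,v,z):
    d=rot(c["orientation"])@np.array([(u-c["cx"])/c["fx"],(v-c["cy"])/c["fy"],1]); e=np.array(c["eye"])
    return e+d*(z-e[2])/d[2]
def proj(c,p):
    q=rot(c["orientation"]).T@(np.array(p)-np.array(c["eye"])); return np.array([c["fx"]*q[0]/q[2]+c["cx"],c["fy"]*q[1]/q[2]+c["cy"]])
def snap(n,f):
    c=calibration(n); im=capture(n); cv2.imwrite(f"pics/{f}.png",im[:,:,::-1]); return c,im
E
python3 - <<'E'
from h import *
for n in("scene","side"):
    c,im=snap(n,n+"0"); print(n,c)
print(r.get_state())
E
```

```text
scene {'fx': 489.29051324626874, 'fy': 489.29051324626874, 'cx': 267.3406395168979, 'cy': 201.37690368499221, 'eye': array([ 1.10743041, -0.2216656 ,  0.97974685]), 'orientation': array([-2.21344253, -1.36004349,  0.44437556])}
side {'fx': 438.37406702576385, 'fy': 438.37406702576385, 'cx': 278.42274640465854, 'cy': 212.0058657612325, 'eye': array([0.50153459, 0.8164356 , 0.86954248]), 'orientation': array([-0.09124785,  2.88516079, -1.22174637])}
{'time': 0.1, 'q': array([-1.50500197e-01,  2.07372371e-01,  1.54279563e+00,  2.85198460e-06,
        1.39348003e+00, -1.50493309e-01]), 'qvel': array([ 2.22826945e-04, -2.27617225e-03, -3.73057498e-03, -1.14858543e-03,
        3.24027188e-05, -1.64094085e-03]), 'effort': array([-3.50521914e-04, -3.71862960e+01, -2.82294059e+01,  7.01280241e-02,
        3.11360427e-02, -6.17781598e-05]), 'eef_pos': array([5.74279276e-01, 9.88376727e-05, 2.04392902e-01]), 'eef_rot': array([-1.21046302,  1.21084802, -1.20801473]), 'wrist_force': array([-0.28132512,  0.33404617, -0.41667533]), 'moment': array([-0.01639226, -0.00516662,  0.00371755]), 'width': 1.002985863843975}
```

View pics/scene0.png

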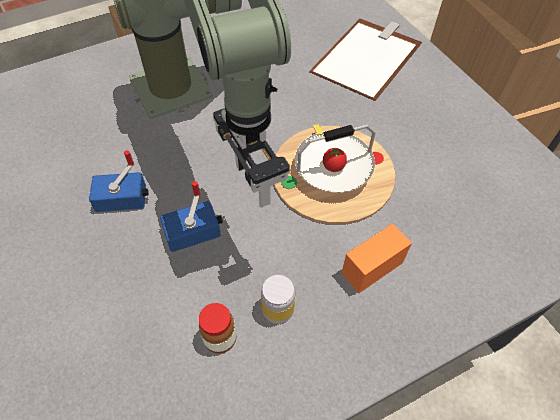

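View pics/side0.png

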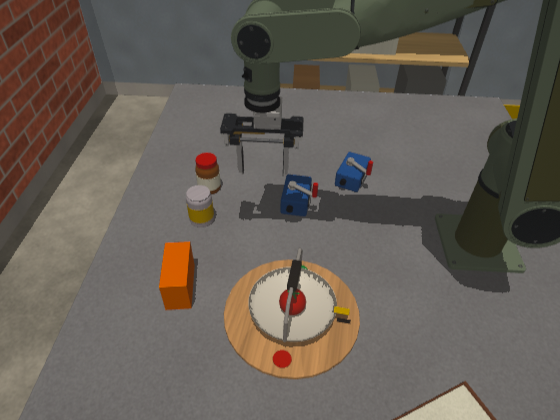

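Scene: tallies at about (190,228) and (118,190), green disc (289,182), red disc (378,157), sleeve (340,133). Side: sleeve (294,274), tab (342,312), red disc (283,358).

Run:
```python
from h import *
C={n:calibration(n) for n in("scene","side")}
I={n:cv2.imread(f"pics/{n}0.png") for n in C}
def blobs(n,name,lo,hi,mn=15):
    m=cv2.inRange(cv2.cvtColor(I[n],cv2.COLOR_BGR2HSV),lo,hi)
    k,l,s,ce=cv2.connectedComponentsWithStats(m)
    for i in range(1,k):
        if s[i,4]>=mn: print(n,name,ce[i].round(1),s[i])
for n in C:
    blobs(n,'red',(0,190,60),(4,255,255)); blobs(n,'red2',(174,190,60),(180,255,255)); blobs(n,'green',(50,140,60),(80,255,255)); blobs(n,'yel',(22,150,120),(32,255,255)); blobs(n,'blue',(100,120,40),(125,255,255),100); blobs(n,'wood',(8,80,110),(20,190,255),300); blobs(n,'org',(5,200,60),(14,255,255),200)
P=lambda n,u,v,z,t:print(t,n,pt(C[n],u,v,z).round(3))
P("scene",289,182,.015,'green');P("scene",378,157,.015,'red');P("side",283,358,.015,'red')
P("scene",340,133,.147,'sleeve');P("side",294.5,274,.147,'sleeve')
P("scene",190,221,.068,'pivA');P("scene",114,187,.068,'pivB')
P("side",294,187,.068,'pivA');P("side",352,161,.068,'pivB')
P("scene",195,184,.108,'knobA');P("scene",128,153,.108,'knobB')
P("side",343,320,.012,'bar');P("side",342,311,.052,'tab');P("scene",319,129,.052,'tab')
P("scene",278,284,.1,'can');P("scene",215,315,.11,'jar');P("scene",377,250,.09,'box');P("side",200,193,.1,'can');P("side",207,159,.11,'jar')
```

```text
scene red [333.9 160.8] [323 149  23  22 259]
scene red [128.1 157.3] [124 151   9  14  56]
scene red [377.7 157.4] [373 152  10  12  62]
scene red [195.3 187.7] [192 181   8  14  53]
scene red [211.  315.6] [199 303  32  33 164]
scene red [210.  324.1] [206 321   8   9  15]
scene red [226.2 326.4] [221 320  10  14  28]
scene green [289.3 181.8] [282 176  15  12  66]
scene yel [317.4 128.9] [313 125  10   9  48]
scene yel [277.4 312.8] [262 303  32  18 145]
scene blue [117.  192.6] [  89  173   56   39 1693]
scene blue [190.  226.7] [ 161  201   59   51 1798]
scene wood [444.7  22.5] [432   0  29  51 469]
scene wood [520.9  66.4] [ 446    0  114  147 7748]
scene wood [335.4 189.7] [ 274  127  121   97 4582]
scene wood [375.6 256.6] [ 342  223   70   70 2514]
side red [205.6 160.6] [196 153  20  16 267]
side red [369.  167.3] [367 161   6  14  45]
side red [314.6 189.3] [313 183   5  14  56]
side red [283.2 299.5] [280 290   8  20  99]
side red [298.3 303.6] [292 291  13  23 178]
side red [281.5 358.5] [273 351  18  16 239]
side yel [512.8 105.3] [504 105  16   2  24]
side yel [341.  
[... 180 characters left out ...]
d [289.2 328.5] [ 224  259  136  120 6664]
side org [176.9 275.6] [ 159  242   35   68 1991]
green scene [0.474 0.138 0.015]
red scene [0.508 0.378 0.015]
red side [0.503 0.372 0.015]
sleeve scene [0.49  0.259 0.147]
sleeve side [0.488 0.253 0.147]
pivA scene [ 0.504 -0.127  0.068]
pivB scene [ 0.335 -0.25   0.068]
pivA side [ 0.497 -0.113  0.068]
pivB side [ 0.328 -0.245  0.068]
knobA scene [ 0.444 -0.085  0.108]
knobB scene [ 0.288 -0.191  0.108]
bar side [0.373 0.27  0.012]
tab side [0.38  0.273 0.052]
tab scene [0.384 0.273 0.052]
can scene [ 0.741 -0.03   0.1  ]
jar scene [ 0.748 -0.166  0.11 ]
box scene [0.762 0.189 0.09 ]
can side [ 0.743 -0.033  0.1  ]
jar side [ 0.747 -0.167  0.11 ]
```

```bash
cat >> h.py <<'E'
def tri(obs):
    A=np.zeros((3,3));b=np.zeros(3)
    for c,u,v in obs:
        d=rot(c["orientation"])@np.array([(u-c["cx"])/c["fx"],(v-c["cy"])/c["fy"],1]); d/=np.linalg.norm(d); M=np.eye(3)-np.outer(d,d); A+=M;b+=M@np.array(c["eye"])
    return np.linalg.solve(A,b)
E
python3 - <<'E'
from h import *
a,b=calibration("scene"),calibration("side")
print("knob",tri([(a,195.3,187.5),(b,314.9,189.5)]))
print("pivot",tri([(a,190,221),(b,294,187)]))
print("tab",tri([(a,317.4,128.9),(b,341,310.3)]),"sleeve",tri([(a,340,133),(b,294.5,274)]))
print("red",tri([(a,377.7,157.4),(b,281.5,358.5)]))
x,y=[np.hstack([cv2.resize(cv2.imread(f"pics/{n}0.png")[v:v+75,u:u+100],None,fx=4,fy=4,interpolation=2) for n,u,v in l]) for l in ([("scene",145,165),("side",255,155)],[("scene",275,100),("side",245,250)])]
cv2.imwrite("pics/crop.png",np.vstack([x,y]))
print(rot(r.get_state()["eef_rot"]).round(2))
E
```

```text
knob [ 0.43979779 -0.08480193  0.08782918]
pivot [ 0.49720963 -0.12567376  0.05709078]
tab [0.38140925 0.27028899 0.0509046 ] sleeve [0.49008333 0.2567601  0.14950069]
red [0.50770333 0.37469693 0.01638523]
[[-0. -0.  1.]
 [-1.  0. -0.]
 [-0. -1. -0.]]
```

View pics/crop.png

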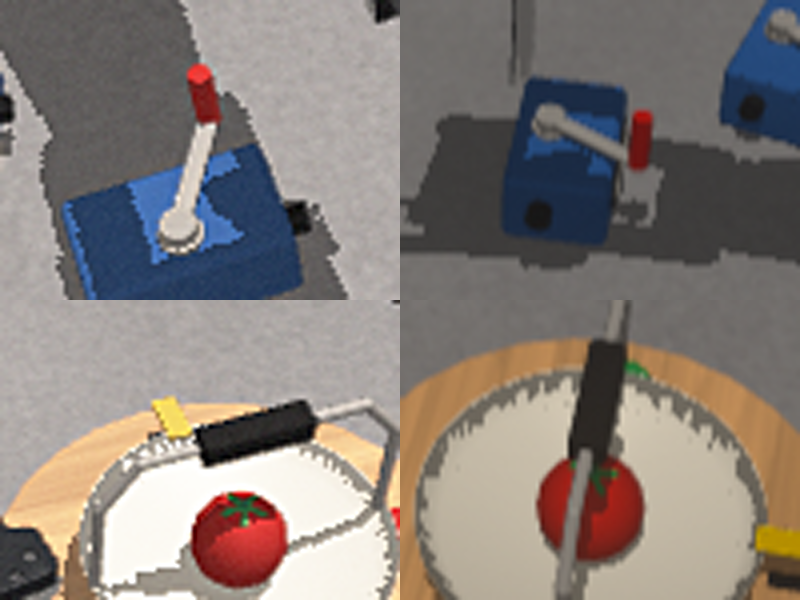

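The crops show tally A's pivot, its red knob, the sleeve and the tab clearly; triangulation agrees with the stated heights. I'll move over beside the knob and close the fingers.

>>> drive_tool --rows '[[[4.5, 0, -4], [0, 0, 0], 0], [[4.5, 2, -8], [0, 0, 0], 0], [[4.5, 4, -12], [0, 0, 0], 0], [[4.5, 4, -14.2], [0, 0, 0], 0], [[4.5, 4, -14.2], [0, 0, 0], 0], [[4.5, 4, -14.2], [0, 0, 0], 0], [[4.5, 4, -14.2], [0, 0, 0], 0]]' --force 20

```text
time: 0.68
eef_pos: [0.4338, -0.0453, 0.166]
eef_rot: [-1.208, 1.208, -1.211]
wrist_force: [-0.4, 0.4, -0.3]
width: 0.54
```

Run:
```python
from h import *
a,b=calibration("scene"),calibration("side")
print(pt(a,190,223,.071),pt(b,292,185.5,.071),pt(a,195,182.3,.108),pt(b,315.5,183.7,.108))
c,im=snap("wrist","w1"); print(c["eye"],r.get_state()["eef_pos"])
print(proj(c,[.44,-.085,.108]),proj(c,[.499,-.122,.07]))
s,im2=snap("scene","s1")
```

```text
[ 0.51107109 -0.12910325  0.071     ] [ 0.50320967 -0.11533516  0.071     ] [ 0.43993305 -0.08344159  0.108     ] [ 0.44053554 -0.08428562  0.108     ]
[0.43343164 0.03253224 0.34508317] [ 0.43493877 -0.04547403  0.166709  ]
[288.37538942 268.07519358] [347.17444593 284.89149428]
```

View pics/w1.png

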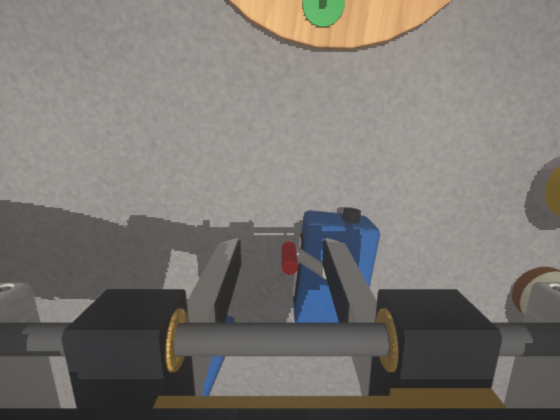

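Wrist view: knob top at about (289,268), which matches the projection of my estimate. Closing fully and descending beside the knob.

>>> drive_tool --rows '[[[0, 0, 0], [0, 0, 0], 0], [[0, 0, 0], [0, 0, 0], 0], [[0, 0, 0], [0, 0, 0], 0], [[0, 0, 0], [0, 0, 0], 0], [[0, 0, 0], [0, 0, 0], 0], [[0, 3, 0], [0, 0, 0], 0], [[0, 6, 0], [0, 0, 0], 0], [[0, 8.8, 0], [0, 0, 0], 0], [[0, 8.8, 0], [0, 0, 0], 0], [[0, 8.8, 0], [0, 0, 0], 0]]'

```text
time: 1.62
eef_pos: [0.4315, -0.0445, 0.0764]
eef_rot: [-1.211, 1.213, -1.206]
wrist_force: [0.2, 0.3, 0.9]
width: 0.005
```

>>> drive_tool --rows '[[[1, 0, 0], [0, 0, 0], 0], [[2, 0, 0], [0, 0, 0], 0], [[3, 0, 0], [0, 0, 0], 0], [[4, 0, 0], [0, 0, 0], 0], [[5, 0, 0], [0, 0, 0], 0], [[6, 0, 0], [0, 0, 0], 0], [[7, 0, 0], [0, 0, 0], 0], [[8, 0, 0], [0, 0, 0], 0], [[9, 0, 0], [0, 0, 0], 0], [[9.3, 0, 0], [0, 0, 0], 0]]'

```text
time: 2.45
eef_pos: [0.4346, -0.1398, 0.0779]
eef_rot: [-1.206, 1.208, -1.213]
wrist_force: [2.7, 5.6, -0.6]
width: 0.007
```

>>> drive_tool --rows '[[[0.2, 0, 0], [0, 0, 0], 0], [[0.4, 0, 0], [0, 0, 0], 0], [[0.4, 0, 0], [0, 0, 0], 0], [[0.4, 0, 0], [0, 0, 0], 0]]'

```text
time: 2.78
eef_pos: [0.4346, -0.1403, 0.0779]
eef_rot: [-1.204, 1.209, -1.209]
wrist_force: [3.7, 8.8, 0.7]
width: 0.003
```

Run:
```python
from h import *
c,im=snap("scene","s2"); d,im2=snap("side","d2"); print(r.get_state()["wrist_force"])
cv2.imwrite("pics/c2.png",np.hstack([cv2.resize(i[:, :, ::-1][v:v+75,u:u+100],None,fx=4,fy=4) for i,u,v in((im,145,165),(im2,255,155))]))
print(proj(c,[.438,-.156,.108]),proj(d,[.438,-.156,.108]))
```

```text
[3.75247277 8.82383819 1.02537167]
[164.01641003 193.73854937] [316.29664951 167.12190827]
```

View pics/c2.png

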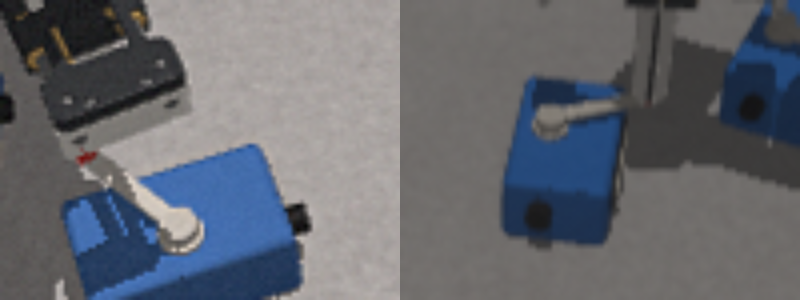

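Lever is at the stop: the arm is swung over by about 57° and the force climbs with no further motion. Backing off so it springs home, then rising.

>>> drive_tool --rows '[[[-1.5, 0, 0], [0, 0, 0], 0], [[-3, 0, 0], [0, 0, 0], 0], [[-4.5, 0, 0], [0, 0, 0], 0], [[-6, 0, 0], [0, 0, 0], 0], [[-7.5, 0, 0], [0, 0, 0], 0], [[-9, 0, 0], [0, 0, 0], 0], [[-10.5, 0, 0], [0, 0, 0], 0], [[-10.5, 0, 0], [0, 0, 0], 0], [[-10.5, -4, 0], [0, 0, 0], 0.3], [[-10.5, -8, 0], [0, 0, 0], 0.6]]'

```text
time: 3.72
eef_pos: [0.4308, -0.0374, 0.1562]
eef_rot: [-1.214, 1.213, -1.206]
wrist_force: [1.5, -0.1, 1.1]
width: 0.112
```

>>> drive_tool --rows '[[[0, -4, 0], [0, 0, 0], 1], [[0, -8, 0], [0, 0, 0], 1], [[0, -12, 0], [0, 0, 0], 1], [[-4, -13, 0.7], [0, 3, 0], 1], [[-8, -13, 1.4], [0, 9, 0], 1], [[-12, -13, 2], [0, 9, 0], 1], [[-12, -13, 2], [0, 9, 0], 1], [[-12, -13, 2], [0, 9, 0], 1]]'

```text
time: 4.38
eef_pos: [0.4536, 0.0836, 0.2878]
eef_rot: [-1.133, 1.319, -1.323]
wrist_force: [-0.8, -0.4, -1.1]
width: 0.677
```

Run:
```python
from h import *
s=r.get_state(); print(s["eef_pos"],rot(s["eef_rot"]).round(3),s["q"].round(2))
c,im=snap("scene","s3"); w,im2=snap("wrist","w3")
cv2.imwrite("pics/c3.png",np.hstack([cv2.resize(im[90:255,130:350,::-1],(400,300)),cv2.resize(im2[:,:,::-1],(400,300))]))
for p in([.489,.256,.147],[.382,.272,.052],[.472,.14,.015],[.4885,.2565,.012]): print(proj(w,p).round(0))
h=cv2.cvtColor(im,cv2.COLOR_RGB2HSV); m=cv2.inRange(h,(0,190,60),(4,255,255)); print(cv2.connectedComponentsWithStats(m)[3].round(1))
```

```text
[0.45358012 0.08359483 0.2878059 ] [[-0.152  0.001  0.988]
 [-0.988 -0.002 -0.152]
 [ 0.002 -1.     0.002]] [-0.   -0.1   1.69 -0.    1.55  0.15]
[290.   7.]
[197.  36.]
[288. 135.]
[287.  43.]
[[279.6 209.4]
 [334.  160.9]
 [335.1 148.3]
 [128.  157.1]
 [340.5 151.2]
 [377.8 157.2]
 [195.1 187.9]
 [213.6 318.1]]
```

View pics/c3.png

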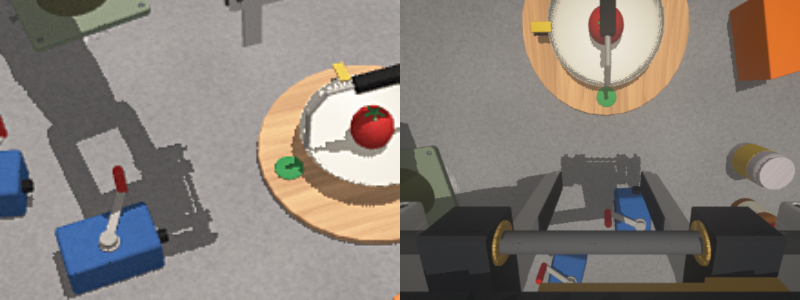

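Lever is back home: the knob sits at (195,188), where it started. The wrist view shows the tab, green disc and sleeve within about 2 px of their predicted places. Going above the sleeve.

>>> drive_tool --rows '[[[-4, 0, 0.2], [0, 0, 0], 1], [[-8, 0, 0.4], [0, 0, 0], 1], [[-12, 2, 0.6], [0, 0, 0], 1], [[-15, 4, 0.8], [0, 0, 0], 1], [[-17.6, 6, 0.9], [0, 0, 0], 1], [[-17.6, 6.8, 0.9], [0, 0, 0], 1], [[-17.6, 6.8, 0.9], [0, 0, 0], 1], [[-17.6, 6.8, 0.9], [0, 0, 0], 1], [[-17.6, 6.8, 0.9], [0, 0, 0], 1]]'

```text
time: 5.23
eef_pos: [0.4905, 0.2535, 0.2207]
eef_rot: [-1.128, 1.324, -1.327]
wrist_force: [-0.3, 0.0, 0.7]
width: 0.999
```

Run:
```python
from h import *
s=r.get_state(); print(s["eef_pos"],rot(s["eef_rot"]).round(3),s["q"].round(2),s["wrist_force"])
w,im2=snap("wrist","w4"); c,im=snap("side","d4")
for p in([.489,.256,.156],[.489,.256,.147],[.382,.272,.052]): print(proj(w,p).round(0),proj(c,p).round())
cv2.imwrite("pics/c4.png",np.hstack([im2[:,:,::-1][:, 80:480],cv2.resize(im[200:380,200:360,::-1],(373,420))]))
```

```text
[0.49053539 0.25353241 0.2206547 ] [[-0.159  0.002  0.987]
 [-0.987 -0.    -0.159]
 [-0.    -1.     0.002]] [ 0.32  0.15  1.58 -0.    1.41  0.48] [-0.29555972  0.01945943  0.65618147]
[279. 218.] [294. 272.]
[279. 215.] [294. 275.]
[184. 192.] [341. 310.]
```

View pics/c4.png

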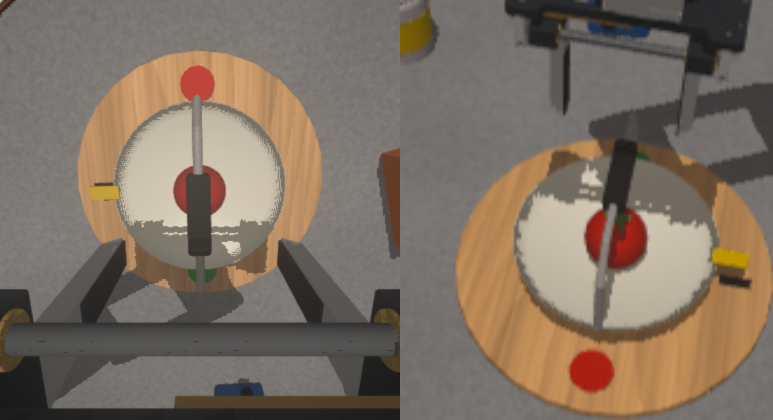

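Wrist view: sleeve centred at (279,214), as predicted, and aligned with the fingers. Descending and gripping.

>>> drive_tool --rows '[[[-0.2, 2, 0], [0, 0, 0], 1], [[-0.2, 4, 0], [0, 0, 0], 1], [[-0.2, 6, 0], [0, 0, 0], 1], [[-0.2, 8, 0], [0, 0, 0], 1], [[-0.2, 9.2, 0], [0, 0, 0], 1], [[-0.2, 9.2, 0], [0, 0, 0], 1], [[-0.2, 9.2, 0], [0, 0, 0], 1]]'

```text
time: 5.92
eef_pos: [0.49, 0.2569, 0.1279]
eef_rot: [-1.13, 1.324, -1.325]
wrist_force: [0.3, 0.2, 1.0]
width: 0.997
```

>>> drive_tool --rows '[[[0, 0, 0], [0, 0, 0], 0.8], [[0, 0, 0], [0, 0, 0], 0.6], [[0, 0, 0], [0, 0, 0], 0.4], [[0, 0, 0], [0, 0, 0], 0.3], [[0, 0, 0], [0, 0, 0], 0.26], [[0, 0, 0], [0, 0, 0], 0.24], [[0, 0, 0], [0, 0, 0], 0.22], [[0, 0, 0], [0, 0, 0], 0.2], [[0, 0, 0], [0, 0, 0], 0.18], [[0, 0, 0], [0, 0, 0], 0.15]]' --force 10

```text
time: 6.75
eef_pos: [0.4897, 0.2574, 0.1274]
eef_rot: [-1.131, 1.324, -1.324]
wrist_force: [0.1, 0.4, 0.2]
width: 0.326
```

>>> drive_tool --rows '[[[0, 0, 0], [0, 0, 0], 0], [[0, 0, 0], [0, 0, 0], 0], [[0, 0, 0], [0, 0, 0], 0], [[0, 0, 0], [0, 0, 0], 0], [[0, 0, 0], [0, 0, 0], 0]]' --force 40

```text
time: 7.17
eef_pos: [0.4895, 0.2574, 0.1273]
eef_rot: [-1.131, 1.324, -1.324]
wrist_force: [-0.5, 0.5, -1.1]
width: 0.208
```

Gripped at 19.6 mm, which is the sleeve width. Lifting gently.

>>> drive_tool --rows '[[[0, -0.05, 0], [0, 0, 0], 0], [[0, -0.15, 0], [0, 0, 0], 0], [[0, -0.3, 0], [0, 0, 0], 0], [[0, -0.5, 0], [0, 0, 0], 0], [[0, -0.75, 0], [0, 0, 0], 0], [[0, -1.0, 0], [0, 0, 0], 0], [[0, -1.3, 0], [0, 0, 0], 0], [[0, -1.6, 0], [0, 0, 0], 0], [[0, -1.9, 0], [0, 0, 0], 0], [[0, -2.2, 0], [0, 0, 0], 0]]'

```text
time: 8.0
eef_pos: [0.4898, 0.2574, 0.1499]
eef_rot: [-1.131, 1.324, -1.324]
wrist_force: [-0.2, 0.0, -3.7]
width: 0.208
```

>>> drive_tool --rows '[[[0, -0.3, 0], [0, 0, 0], 0], [[0, -0.7, 0], [0, 0, 0], 0], [[0, -1.2, 0], [0, 0, 0], 0], [[0, -1.8, 0], [0, 0, 0], 0], [[0, -2.4, 0], [0, 0, 0], 0], [[0, -3.0, 0], [0, 0, 0], 0], [[0, -3.6, 0], [0, 0, 0], 0], [[0, -4.1, 0], [0, 0, 0], 0], [[0, -4.5, 0], [0, 0, 0], 0], [[0, -4.8, 0], [0, 0, 0], 0]]'

```text
time: 8.83
eef_pos: [0.49, 0.2575, 0.1982]
eef_rot: [-1.13, 1.324, -1.324]
wrist_force: [1.0, -0.5, -4.2]
width: 0.211
```

>>> drive_tool --rows '[[[0, -0.3, 0], [0, 0, 0], 0], [[0, -0.5, 0], [0, 0, 0], 0], [[0, -0.7, 0], [0, 0, 0], 0], [[0, -0.8, 0], [0, 0, 0], 0], [[0, -0.9, 0], [0, 0, 0], 0], [[0, -0.9, 0], [0, 0, 0], 0], [[0, -0.9, 0], [0, 0, 0], 0], [[0, -0.9, 0], [0, 0, 0], 0], [[0, -0.9, 0], [0, 0, 0], 0]]'

```text
time: 9.58
eef_pos: [0.4896, 0.2573, 0.2063]
eef_rot: [-1.131, 1.324, -1.324]
wrist_force: [0.2, 0.6, -3.8]
width: 0.208
```

Run:
```python
from h import *
s=r.get_state(); print(s["eef_pos"],rot(s["eef_rot"]).round(3),s["q"].round(2),s["wrist_force"])
c,im=snap("side","d5"); a,im2=snap("scene","s5")
cv2.imwrite("pics/c5.png",np.hstack([cv2.resize(im[150:390,200:360,::-1],(280,420)),cv2.resize(im2[60:240,240:420,::-1],(420,420))]))
```

```text
[0.48962002 0.25733358 0.20625661] [[-0.156 -0.     0.988]
 [-0.988 -0.    -0.156]
 [ 0.    -1.    -0.   ]] [0.33 0.16 1.59 0.   1.39 0.48] [ 0.1804246   0.64101359 -3.79555767]
```

View pics/c5.png

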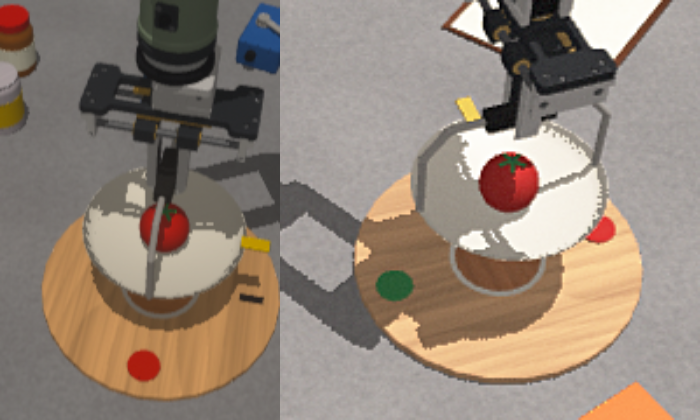

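Dish is lifted level-looking with the tomato centred, and the green disc and ring are now fully visible. Measuring the turn.

```bash
cat > m.py <<'E'
from h import *
import sys
a,b=calibration("scene"),calibration("side")
def bl(n,lo,hi,i,mn=20):
    m=cv2.inRange(cv2.cvtColor(i,cv2.COLOR_RGB2HSV),lo,hi); k,l,s,c=cv2.connectedComponentsWithStats(m)
    return [(c[j].round(1).tolist(),int(s[j,4])) for j in range(1,k) if s[j,4]>=mn]
f=sys.argv[1]
S=cv2.imread(f"pics/s{f}.png")[:,:,::-1].copy();D=cv2.imread(f"pics/d{f}.png")[:,:,::-1].copy()
for n,i,c in(("scene",S,a),("side",D,b)):
    print(n,"green",[(x,pt(c,*x[0],.015).round(4)) for x in bl(n,(45,100,30),(85,255,255),i)])
    print(n,"red",[(x,pt(c,*x[0],.015).round(4)) for x in bl(n,(0,180,60),(5,255,255),i)])
    print(n,"yel",[(x,pt(c,*x[0],.131).round(4)) for x in bl(n,(22,150,120),(32,255,255),i)])
E
python3 m.py 5
```

```text
scene green [(([338.9, 128.9], 28), array([0.3787, 0.3399, 0.015 ])), (([288.7, 181.9], 158), array([0.4737, 0.1379, 0.015 ]))]
scene red [(([337.5, 138.8], 401), array([0.4073, 0.3183, 0.015 ])), (([128.3, 157.3], 66), array([ 0.2147, -0.1919,  0.015 ])), (([377.8, 158.7], 74), array([0.5122, 0.3739, 0.015 ])), (([195.2, 187.7], 65), array([ 0.3844, -0.0744,  0.015 ])), (([214.4, 318.9], 805), array([ 0.7157, -0.1642,  0.015 ]))]
scene yel [(([320.3, 106.4], 56), array([0.3819, 0.2711, 0.131 ])), (([276.9, 312.7], 137), array([ 0.8036, -0.0647,  0.131 ]))]
side green []
side red [(([205.6, 160.6], 275), array([ 0.781, -0.281,  0.015])), (([369.1, 167.4], 49), array([ 0.2642, -0.2861,  0.015 ])), (([298.4, 281.5], 304), array([0.4758, 0.1725, 0.015 ])), (([283.6, 277.3], 105), array([0.512 , 0.1623, 0.015 ])), (([281.6, 358.5], 249), array([0.5061, 0.373 , 0.015 ]))]
side yel [(([518.3, 105.6], 40), array([-0.225 , -0.5031,  0.131 ])), (([196.5, 216.0], 108), array([0.7269, 0.0834, 0.131 ])), (([345.6, 289.0], 105), array([0.382 , 0.2723, 0.131 ]))]
```

>>> drive_tool --rows '[[[0, 0, 0], [0, -0.3, 0], 0], [[0, 0, 0], [0, -0.8, 0], 0], [[0, 0, 0], [0, -1.5, 0], 0], [[0, 0, 0], [0, -2.4, 0], 0], [[0, 0, 0], [0, -3.5, 0], 0], [[0, 0, 0], [0, -4.8, 0], 0], [[0, 0, 0], [0, -6.2, 0], 0], [[0, 0, 0], [0, -7.8, 0], 0], [[0, 0, 0], [0, -9.4, 0], 0], [[0, 0, 0], [0, -11, 0], 0]]'

```text
time: 10.52
eef_pos: [0.4897, 0.2574, 0.2065]
eef_rot: [-1.227, 1.181, -1.182]
wrist_force: [0.8, -0.1, -3.6]
width: 0.208
```

>>> drive_tool --rows '[[[0, 0, 0], [0, -2, 0], 0], [[0, 0, 0], [0, -4, 0], 0], [[0, 0, 0], [0, -6, 0], 0], [[0, 0, 0], [0, -8, 0], 0], [[0, 0, 0], [0, -10, 0], 0], [[0, 0, 0], [0, -12, 0], 0], [[0, 0, 0], [0, -14, 0], 0], [[0, 0, 0], [0, -16, 0], 0], [[0, 0, 0], [0, -18, 0], 0], [[0, 0, 0], [0, -20, 0], 0]]'

```text
time: 11.35
eef_pos: [0.4897, 0.2574, 0.2064]
eef_rot: [-1.368, 0.92, -0.92]
wrist_force: [0.3, 0.7, -4.2]
width: 0.211
```

>>> drive_tool --rows '[[[0, 0, 0], [0, -2, 0], 0], [[0, 0, 0], [0, -4, 0], 0], [[0, 0, 0], [0, -6, 0], 0], [[0, 0, 0], [0, -8, 0], 0], [[0, 0, 0], [0, -10, 0], 0], [[0, 0, 0], [0, -12, 0], 0], [[0, 0, 0], [0, -14, 0], 0], [[0, 0, 0], [0, -16, 0], 0], [[0, 0, 0], [0, -18, 0], 0], [[0, 0, 0], [0, -20, 0], 0]]'

```text
time: 12.18
eef_pos: [0.4897, 0.2574, 0.2065]
eef_rot: [-1.471, 0.652, -0.652]
wrist_force: [0.2, 0.7, -2.7]
width: 0.207
```

>>> drive_tool --rows '[[[0, 0, 0], [0, -2, 0], 0], [[0, 0, 0], [0, -4, 0], 0], [[0, 0, 0], [0, -6, 0], 0], [[0, 0, 0], [0, -8, 0], 0], [[0, 0, 0], [0, -10, 0], 0], [[0, 0, 0], [0, -12, 0], 0], [[0, 0, 0], [0, -14, 0], 0], [[0, 0, 0], [0, -16, 0], 0], [[0, 0, 0], [0, -18, 0], 0], [[0, 0, 0], [0, -20, 0], 0]]'

```text
time: 13.02
eef_pos: [0.4897, 0.2574, 0.2064]
eef_rot: [-1.537, 0.381, -0.381]
wrist_force: [0.4, -0.3, -5.0]
width: 0.212
```

>>> drive_tool --rows '[[[0, 0, 0], [0, -2, 0], 0], [[0, 0, 0], [0, -4, 0], 0], [[0, 0, 0], [0, -6, 0], 0], [[0, 0, 0], [0, -8, 0], 0], [[0, 0, 0], [0, -10, 0], 0], [[0, 0, 0], [0, -12, 0], 0], [[0, 0, 0], [0, -14, 0], 0], [[0, 0, 0], [0, -15.5, 0], 0], [[0, 0, 0], [0, -17, 0], 0], [[0, 0, 0], [0, -18, 0], 0]]'

```text
time: 13.85
eef_pos: [0.4897, 0.2574, 0.2064]
eef_rot: [-1.567, 0.135, -0.135]
wrist_force: [0.0, -0.0, -3.6]
width: 0.206
```

>>> drive_tool --rows '[[[0, 0, 0], [0, -0.8, 0], 0], [[0, 0, 0], [0, -1.3, 0], 0], [[0, 0, 0], [0, -1.5, 0], 0], [[0, 0, 0], [0, -1.5, 0], 0], [[0, 0, 0], [0, -1.5, 0], 0], [[0, 0, 0], [0, -1.5, 0], 0], [[0, 0, 0], [0, -1.5, 0], 0], [[0, 0, 0], [0, -1.5, 0], 0]]'

```text
time: 14.52
eef_pos: [0.4897, 0.2574, 0.2065]
eef_rot: [-1.568, 0.116, -0.117]
wrist_force: [0.5, -0.5, -3.9]
width: 0.205
```

```bash
python3 - <<'E'
from h import *
s=r.get_state(); print(s["eef_pos"],rot(s["eef_rot"]).round(3),s["q"].round(2),s["wrist_force"],s["width"])
c,im=snap("side","d6"); a,im2=snap("scene","s6")
cv2.imwrite("pics/c6.png",np.hstack([cv2.resize(im[150:390,200:360,::-1],(280,420)),cv2.resize(im2[60:240,240:420,::-1],(420,420))]))
E
python3 m.py 6
```

```text
[0.48974967 0.25738489 0.20645754] [[ 0.989  0.     0.148]
 [-0.148 -0.     0.989]
 [ 0.    -1.    -0.   ]] [ 0.33  0.16  1.59 -0.    1.39 -1.1 ] [ 0.49872992 -0.52614227 -3.94387596] 0.20502070595116795
scene green [(([339.4, 129.1], 31), array([0.38  , 0.3407, 0.015 ])), (([288.7, 182.0], 158), array([0.474 , 0.1377, 0.015 ]))]
scene red [(([338.0, 138.9], 383), array([0.4082, 0.3193, 0.015 ])), (([128.2, 157.2], 67), array([ 0.2143, -0.192 ,  0.015 ])), (([378.1, 158.9], 65), array([0.5131, 0.3742, 0.015 ])), (([195.2, 187.7], 63), array([ 0.3844, -0.0744,  0.015 ])), (([214.5, 318.8], 806), array([ 0.7156, -0.1639,  0.015 ]))]
scene yel [(([293.9, 150.3], 51), array([0.4759, 0.1474, 0.131 ])), (([275.8, 313.6], 140), array([ 0.8043, -0.0673,  0.131 ]))]
side green [(([291.9, 271.7], 22), array([0.4925, 0.1438, 0.015 ]))]
side red [(([205.6, 160.6], 274), array([ 0.781, -0.281,  0.015])), (([369.1, 167.4], 50), array([ 0.2642, -0.2861,  0.015 ])), (([292.2, 281.3], 478), array([0.4908, 0.1729, 0.015 ])), (([281.6, 358.5], 248), array([0.5061, 0.373 , 0.015 ]))]
side yel [(([518.3, 105.6], 40), array([-0.225 , -0.5031,  0.131 ])), (([197.0, 216.3], 81), array([0.7255, 0.0843, 0.131 ]))]
```

View pics/c6.png

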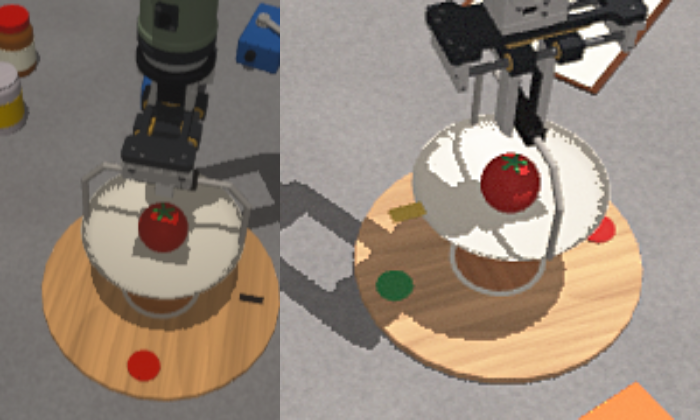

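Tab is above the green disc (tip error about 3 mm). The tomato appears centred; one numeric check, then handing in if it is within tolerance.

Run:
```python
from h import *
t=tri([(calibration("scene"),338.6,138),(calibration("side"),292.6,279.7)]); s=r.get_state(); p=s["eef_pos"]
d=t-[p[0],p[1],.1315]; print(t,d,abs(s["qvel"]).max(),s["time"])
if np.linalg.norm(d)<.012: job.close_job(); print("closed")
```

```text
[0.49134418 0.25650147 0.13181468] [ 0.00160109 -0.00086093  0.00031468] 0.001605451438171307 14.6167
the job is handed in; nothing more can be done
closed
```

The job is done and handed in at about 14.6 s of the 59 s; no verdict is reported, so what follows rests on my own checks.

- **Lever:** I pushed the far tally's red knob until the force rose (8.8 N) with no further motion, then let it spring back. Its image position afterwards matched the start to within about 0.3 px, so it is home.
- **Lift and turn:** I gripped the dish by its sleeve (about 19.6 mm between the fingers), lifted it about 8 cm straight up, and turned it 90.5° counterclockwise.

| Last check | Measured |
|---|---|
| Tab point to green disc centre (limit 22 mm) | about 3 mm |
| Dish axis to board centre (limit 30 mm) | about 2 mm |
| Dish underside above the board | about 79 mm |
| Tomato to dish middle (limit 15 mm) | about 2 mm |

The arm was still, with joint speeds below 0.002 rad/s, and the tool was vertical. After the turn the side camera could not see the tab, so its final position comes from the scene camera alone. The can, jar and box were not approached. I saw no sign that they moved, but did not measure them again at the end.

No check failed or disagreed.

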